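# Send the soap case down the right chute of a two-way drop sorter

## Task

Put the loose soap case away through the bamboo drop sorter: first push the lever all the way over to the side that sends things to the tray where the other soap case already lies, then drop the loose case in at the open top so that it slides down into that tray. The flap leans the same way as the lever and shuts off that side, so things slide out on the opposite side. Leave the lever set, and leave the mug, mirror, comb, pill box and the round tin that stands outside the trays where they are.

Things in the scene. Friction and masses are not known exactly. Their poses are not given: they have to be found in the camera images.
- soap_case: the loose soap case to put away: closed white plastic box with rounded edges, 80 (its x) x 54 (its y) x 30 mm high, about 90 g, lying flat on the table outside the trays. Origin: centre of its underside.
- soap_case_center (a point): the centre of the loose soap case, 15 mm above its underside.
- sorter: fixed bamboo two-way drop sorter, house-shaped: 146 mm deep (x), 232 mm wide (y) up to 170 mm height, above that a square hopper 166 mm wide up to the rim at 245 mm. Origin: centre of its underside; x points away from the lever side (lever on the -x face), y to its left-hand chute, z up. Inside, two slippery ramps fall at 38 degrees to both sides from a ridge 145 mm high; the outlets are at y = +116 and -116 mm, over the trays. No other way leads from the hopper to the trays.
- mouth (a point): centre of the sorter's open top, in the plane of the rim, 245 mm above the table. The opening is 130 mm along the sorter's x and 150 mm along its y; walls 8 mm thick, slippery inside. A case dropped flat, long side along the sorter's x, slides through most freely; it needs no push. The axes are those of the sorter.
- diverter (a joint): angle of the flap and lever, one rigid piece hinged about a level axle along the sorter's x, 145 mm above the table. 0 is upright, positive leans to the sorter's +y, stops at +0.66 and -0.66 rad. The flap (112 mm long, above the axle inside the hopper) leans with the lever: fully over to +y it shuts the +y side and things slide out at the -y outlet, and the other way round. It stays where it is left; about 2 N at the knob moves it. It starts somewhere near the middle.
- knob (a point): centre of the round wooden knob, 32 mm in diameter, at the end of the lever (a 12 mm aluminium rod), 150 mm from the axle; it moves in a plane 107 mm on the -x side of the sorter's centre (34 mm in front of its face), from 295 mm height when upright to 263 mm at the stops, 92 mm to either side.
- tray_cases: open bamboo tray, outside 176 (x) x 130 (y) x 42 mm high, walls and floor 6 mm thick, fixed; it stands at one of the two outlets of the sorter, its centre 185 mm from the sorter's centre along the sorter's y, turned as the sorter is. Origin: centre of the underside. It holds a second soap case like the loose one: this is where the loose case belongs.
- tray_tins: open bamboo tray, outside 176 (x) x 130 (y) x 42 mm high, walls and floor 6 mm thick, fixed; it stands at one of the two outlets of the sorter, its centre 185 mm from the sorter's centre along the sorter's y, turned as the sorter is. Origin: centre of the underside. It holds two round aluminium tins, 62 mm across and 28 mm high: the wrong tray.
- mug: green ceramic mug, 82 mm across, 95 mm high; leave it alone. Origin: centre of its underside.
- mirror: round aluminium mirror 150 mm across on a stand, 223 mm high; leave it alone. Origin: centre of its foot.
- comb: wooden comb 180 x 38 mm, 8 mm thick, lying flat; leave it alone. Origin: centre of its underside.
- pill_box: turquoise pill box 100 x 60 x 26 mm; leave it alone. Origin: centre of its underside.
- loose_tin: round aluminium tin outside the trays, 62 mm across, 28 mm high; leave it alone. Origin: centre of its underside.
Things that resemble listed ones, but are neither listed nor needed, are in the scene too. Leave any blue look-alike of the tray_cases alone. Leave any purple look-alike of the soap_case alone.

How it is judged (in metres and radians):
On the way, in this order (a step that is already met when the one before it is completed fails the run):
1. the lever is over to the side that opens the chute to the tray with the other soap case (((y of tray_cases in the frame of sorter above 0 m and value of joint diverter below -0.52 rad) or (y of tray_cases in the frame of sorter below 0 m and value of joint diverter above 0.52 rad))), for 0.2 s.
2. with the lever set so, the loose soap case enters the sorter at its open top (((y of tray_cases in the frame of sorter above 0 m and value of joint diverter below -0.52 rad) or (y of tray_cases in the frame of sorter below 0 m and value of joint diverter above 0.52 rad)) and x of soap_case_center in the frame of mouth between -0.066 and 0.066 m and y of soap_case_center in the frame of mouth between -0.078 and 0.078 m and z of soap_case_center in the frame of mouth between -0.1 and 0.03 m).
At the end, for the whole second after the job is handed in: the loose soap case lies at rest in the tray with the other soap case (its centre within the tray's outline and less than 75 mm above the tray's underside; lying on the other case is fine), and the lever is still over to the right side (0.52 rad or more from upright) (((y of tray_cases in the frame of sorter above 0 m and value of joint diverter below -0.52 rad) or (y of tray_cases in the frame of sorter below 0 m and value of joint diverter above 0.52 rad)) and x of soap_case_center in the frame of tray_cases between -0.088 and 0.088 m and y of soap_case_center in the frame of tray_cases between -0.065 and 0.065 m and z of soap_case_center in the frame of tray_cases between 0 and 0.075 m and linear speed of soap_case below 0.02 m/s); the robot touches nothing.
It fails at once if the loose soap case lands in the tray of tins (x of soap_case_center in the frame of tray_tins between -0.088 and 0.088 m and y of soap_case_center in the frame of tray_tins between -0.065 and 0.065 m and z of soap_case_center in the frame of tray_tins between 0 and 0.05 m).
It fails at once if a bystander (mug, mirror, comb, pill box, round tin outside the trays) is shifted by more than 40 mm (distance of any of mug, mirror, comb, pill_box, loose_tin from where it was at the start of the episode above 0.04 m).
It also fails if it takes over 51 s, if anything falls off the work surface, if the arm or the gripper's body presses on something with over 40 N, if the wrist force passes 120 N, or if a joint passes its speed limit or range.

## Robot

A 6-joint arm with a two-finger parallel gripper is mounted at the origin on the work surface. World frame = base frame: x ahead of the robot, y to its left, z up, the work surface at z = 0. Lengths are in mm, angles in rad, forces in N, time in s.
With the tool pointing down it reaches from about 250 to 800 mm from the base axis. Payload 3.9 kg.
Tool frame: the origin (TCP) lies on the centre line of the jaws, within the pads' length; the fingertips stand 25 mm ahead of it and the grasp point (between the pads) lies 6 mm ahead of it (manip.tips_ahead is the distance from the TCP to the fingertips, in mm); z points along the fingers, y is the line along which they close (so a half turn about z gives the same grasp; the last joint's range is limited). The gripper opens to 85 mm and grips with 20 to 120 N. Pads are 22 mm wide; open, the fingers measure 114 mm over their backs; the gripper's body (76 mm by 85 mm) begins 54 mm behind the grasp point. The pads swing forward as they close: fully open they stand 13 mm farther back than shut.
Start: joints at [0, 0.26, -0.138, 1.173, 0, 1.571], TCP at [524.991, -0, 256.304] pointing down, gripper open.
Joint ranges: [-2.78, 2.78], [-0.83, 1.72], [-1.28, 1.37], [-1.9, 2.12], [-1.57, 1.48], [-3.14, 3.14]. Speed limits (rad/s): [2.57, 2.57, 3.14, 3.14, 3.14, 3.14].

## Interface

Orientations are given as a unit quaternion [x, y, z, w].
In Python, from station import manip gives the robot as it stands.
- The arm moves only by the tool move_arm, never from a script. Its argument "steps" is a list of rows, each a list of 6 numbers: the shift along the tool's x, y, z in m, then the turn, a rotation vector about the tool's x, y, z in rad. In form: [[tx, ty, tz, ax, ay, az], ...]. A call has 1 to 12 rows; each row is the pose to reach, as a shift and turn from the pose commanded when the call began, along the tool's axes at that moment; what a row does not reach only later rows make up. A row lasts 1/12 s, in which the tool goes at most 41.7 mm and 7.16 degrees, less where a joint would pass 70% of its speed; a pose out of reach is approached as far as the arm can. A call with a gripper value outside its range is refused whole. "grip" is the finger opening in m, from 0 to 0.0854, set as the call begins (left out, the last holds). The fingers move at their own pace and stop on an object; "squeeze" is the grip in N (left out, the last holds). Time passes only in rows, so rows that repeat a pose let the fingers close. It gives the time, the measured TCP pose, the force, the opening and the grip force at its end, in the units of the state.
- manip.state(): the state, without advancing time (a new reading comes with each control period).
- manip.get_image(name): name is "scene" or "side" or "wrist"; returns a dict with "frame" (480x640x3 uint8, red, green, blue), "mtx" (3x3 intrinsics, pixels), "k1" (the pictures are not rectified: a ray, as slopes to the right and down, at radius r is drawn at 1 + k1 r^2 times it, then the intrinsics apply), "rvec" (rotation vector, rad) and "tvec" (3), from world to camera coordinates, as OpenCV has them; the wrist camera has in their place "T_tool_cam" (4x4, takes a point from camera to tool coordinates, whose origin is the TCP and whose axes are the flange's). Camera axes: x right, y down, z forward; pixel columns grow to the right and rows downward; lengths in mm; the calibration is good to about 2 mm. A picture is of the moment at which its call begins: read the wrist's pose just before it. There is no depth.
- manip.close_job(): hands the job in; it is judged then, once.
The state is a dict: "clock": time; "qpos": joint angles; "qd": joint speeds; "effort": joint torques, N m; "eef_pos": TCP position; "ee_rot": TCP orientation; "wrist_force": force on the tool from outside, world axes, zero at the start; "moment": the same for the moment, N m; "gripper_width": finger opening in mm; "grip_force": force on a finger pad.
Only numpy, scipy, OpenCV 4.12 (cv2) and the standard library are available. Lean on these libraries where they do the work, as an engineer would, in place of code of your own. Each camera call takes 0.05 s, during which the arm holds its last target. There are 200 camera calls.

## Working session

There is one attempt and no reset: what is moved stays moved. The work goes in short steps, Python scripts to look and compute and a tool call to move; the robot and the scene stay as the last step left them, time stands still between calls to the robot, and variables do not carry over. Pictures are saved under pics/ and viewed, at most 10 in all, crops included, and the job is handed in when it is done.

Besides the shell and the picture viewer there is one more tool, called as name(argument=value, ...), one argument or row to a line, values as JSON. move_arm: Moves the arm, as the interface text tells. Its arguments: {"type":"object","properties":{"steps":{"type":"array","items":{"type":"array","items":{"type":"number"}}},"grip":{"type":"number"},"squeeze":{"type":"number"}},"required":["steps"]}

```bash
mkdir -p pics
cat > h.py <<'E'
import numpy as np, cv2
from scipy.spatial.transform import Rotation as R
from station import manip
def cam(im, st=None):
    if 'rvec' in im:
        Rw=cv2.Rodrigues(np.array(im['rvec'],float))[0]; t=np.array(im['tvec'],float).ravel()
        return Rw.T, -Rw.T@t
    T=np.array(im['T_tool_cam']); Rt=R.from_quat(st['ee_rot']).as_matrix()
    return Rt@T[:3,:3], Rt@T[:3,3]+np.array(st['eef_pos'])
def ray(im,px,st=None):
    K=np.array(im['mtx']);C,o=cam(im,st)
    d=np.array([(px[0]-K[0,2])/K[0,0],(px[1]-K[1,2])/K[1,1]]);u=d.copy()
    for _ in range(20): u=d/(1+im['k1']*(u@u))
    return o, C@np.array([u[0],u[1],1])
def onz(im,px,z,st=None):
    o,d=ray(im,px,st); return o+d*(z-o[2])/d[2]
def tri(a,b):
    A=np.zeros((3,3));v=np.zeros(3)
    for o,d in(a,b):
        d=d/np.linalg.norm(d);P=np.eye(3)-np.outer(d,d);A+=P;v+=P@o
    return np.linalg.solve(A,v)
def proj(im,p,st=None):
    C,o=cam(im,st);q=C.T@(np.array(p,float)-o);u=q[:2]/q[2];u=u*(1+im['k1']*(u@u));K=np.array(im['mtx'])
    return u*[K[0,0],K[1,1]]+K[:2,2]
E
python3 - <<'E'
from h import *
import pickle
d={}
for n in('scene','side','wrist'):
    st=manip.state(); im=manip.get_image(n); d[n]=(im,st); cv2.imwrite(f'pics/{n}.png',im['frame'][:,:,::-1])
    print(n,cam(im,st)[1],cam(im,st)[0][:,2],im['k1'])
pickle.dump(d,open('d.pkl','wb'));print(manip.state())
E
```

```text
scene [ 897.19016241 -626.89778416 1455.39687407] [-0.2554208   0.4618394  -0.84939071] -0.040361307118865986
side [-216.25832899 -668.68757695 1210.02241074] [ 0.49628305  0.49947003 -0.71009353] -0.06833154245077797
wrist [524.34352193  68.38892812 372.59031323] [-0.001188   -0.26635443 -0.96387442] -0.0427529154825035
{'clock': 0.15, 'qpos': array([ 1.41578175e-05,  2.60501919e-01, -1.39075456e-01,  1.17276242e+00,
       -3.75156055e-06,  1.57082085e+00]), 'qd': array([-1.67252177e-04, -3.38335144e-03,  3.25134385e-03, -1.43386294e-03,
        3.41203240e-04,  5.05613530e-05]), 'effort': array([-3.64596281e-05, -4.06005156e+01,  2.54166770e+01,  1.26235068e-02,
       -2.58195018e-05, -1.05726747e-05]), 'eef_pos': array([5.24485819e+02, 6.31736351e-03, 2.55671468e+02]), 'ee_rot': array([ 7.07110234e-01,  7.07102907e-01, -5.47035075e-04, -5.44361215e-04]), 'wrist_force': array([-0.20931256,  0.28558371,  0.83844444]), 'moment': array([0.02714632, 0.00404156, 0.01774117]), 'grip_force': 0.0, 'gripper_width': 85.10208095071252}
```

View pics/scene.png

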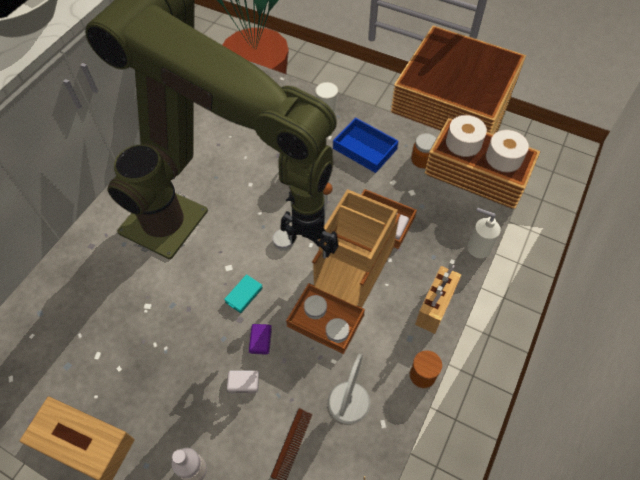

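View pics/side.png

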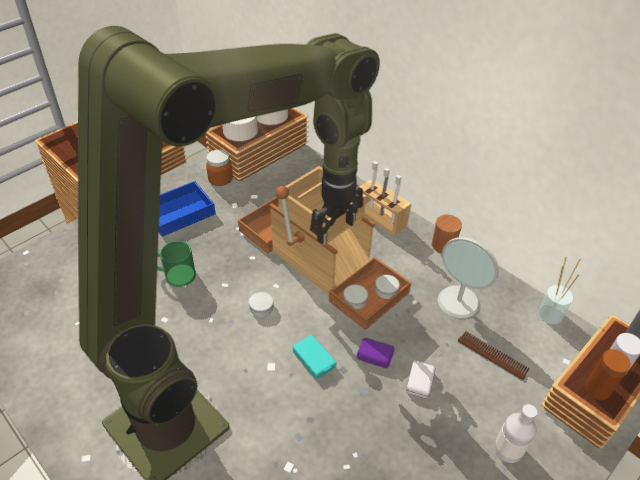

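The scene view shows the loose white case near (243,380), the purple look-alike at (260,338), the tins tray at (326,318), the cases tray behind the sorter at (395,220) and the knob at (327,188). In the side view the case is at (421,378) and the knob at (283,192). The cases tray is on the sorter's +y side, so the lever must go to -y.

Run:
```python
from h import *
import pickle
d=pickle.load(open('d.pkl','rb'))
S,D=d['scene'][0],d['side'][0]
def blob(im,seed,f,win):
    x,y=seed;m=f(im['frame'].astype(int)).astype(np.uint8);w=np.zeros_like(m);w[y-win:y+win,x-win:x+win]=1
    n,l,s,c=cv2.connectedComponentsWithStats(m*w)
    k=l[y,x]; return (l==k).astype(np.uint8),s[k],c[k]
white=lambda f:(f.min(2)>150)&(np.ptp(f,axis=2)<45)
for n,im,seed in(('scene',S,(243,379)),('side',D,(421,374))):
    m,s,c=blob(im,seed,white,40);cs,_=cv2.findContours(m,0,2);k=max(cs,key=cv2.contourArea)
    P=np.array([onz(im,p[0],30)[:2] for p in k],np.float32)
    print(n,s,c,'case rect',cv2.minAreaRect(P),onz(im,c,28))
knob=lambda f:(f[...,0]>f[...,2]*1.7)&(f[...,0]>70)
ks=[]
for n,im,seed,w in(('scene',S,(327,188),10),('side',D,(283,192),9)):
    m,s,c=blob(im,seed,knob,w);print(n,'knob',s,c);ks.append(ray(im,c))
print('knob',tri(*ks))
# tins tray: outer outline by reddish mask
red=lambda f:(f[...,0]>f[...,2]*1.8)&(f[...,0]<175)
for c in((288,322),(309,287),(365,309),(346,350)): print('tray corner',onz(S,c,42).round())
for c in((330,293),(369,258),(411,290),(368,327)): print('side tray corner',onz(D,c,42).round())
for n,im,b in(('scene',S,(270,170,160,190)),('side',D,(230,150,190,190))):
    x,y,w,h=b;cv2.imwrite(f'pics/c_{n}.png',cv2.resize(im['frame'][y:y+h,x:x+w,::-1],None,fx=3.1,fy=3.1,interpolation=2))
a=cv2.imread('pics/c_scene.png');b=cv2.imread('pics/c_side.png');h=min(len(a),len(b))
o=np.hstack([a[:h],b[:h]]);o=cv2.resize(o,(800,int(h*800/o.shape[1])));print(o.shape,800/(a.shape[1]+b.shape[1])*3.1,a.shape[1]*800/(a.shape[1]+b.shape[1]));cv2.imwrite('pics/crop1.png',o)
```

```text
scene [228 370  27  19 352] [238.07670455 378.17045455] case rect ((490.97332763671875, -320.676025390625), (66.44984436035156, 47.62167739868164), 27.87093162536621) [ 483.38784531 -321.67808233   28.        ]
side [ 395  350   66   64 1711] [429.96668615 376.19228521] case rect ((500.9216003417969, -336.3343505859375), (110.38139343261719, 214.2433319091797), 75.94511413574219) [ 504.23685094 -333.02251683   28.        ]
scene knob [323 182   9  13  77] [327.51948052 188.61038961]
side knob [274 183  18  18 237] [283.65822785 192.5907173 ]
knob [496.80079671 152.36465389 287.2625855 ]
tray corner [ 524. -130.   42.]
tray corner [524. -11.  42.]
tray corner [691.   1.  42.]
tray corner [ 698. -128.   42.]
side tray corner [507.  -5.  42.]
side tray corner [671.   9.  42.]
side tray corner [ 665. -142.   42.]
side tray corner [ 497. -145.   42.]
(434, 800, 3) 2.285714285714286 365.7142857142857
```

View pics/crop1.png

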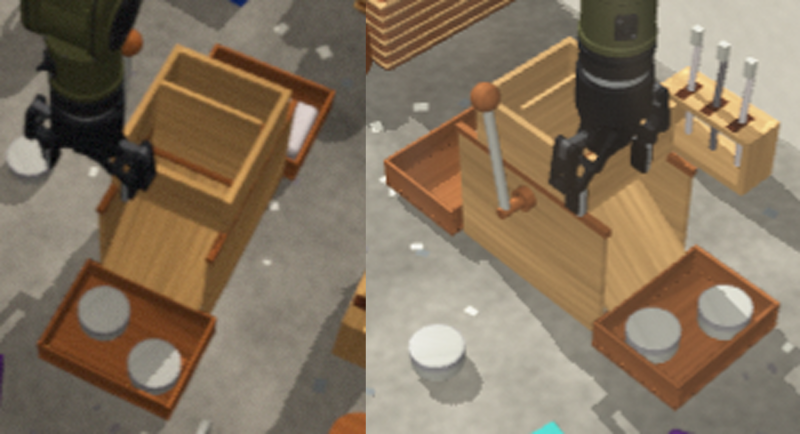

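Run:
```python
from h import *
import pickle
d=pickle.load(open('d.pkl','rb'))
S,D=d['scene'][0],d['side'][0]
s=lambda u,v:(270+u/2.286,170+v/2.286); t=lambda u,v:(230+(u-366)/2.286,150+v/2.286)
A=[onz(S,s(*p),42)[:2] for p in((40,347),(90,262),(214,323),(172,411))]
B=[onz(D,t(*p),42)[:2] for p in((593,330),(700,249),(777,303),(677,390))]
print(np.round(A),np.mean(A,0));print(np.round(B),np.mean(B,0))
for p in((178,46),(290,92),(236,203)): print('rim scene',onz(S,s(*p),245).round())
print('rim side',onz(D,t(574,40),245).round())
print('corner house top tri: side (460,126),(607,231)',[onz(D,t(*p),170).round() for p in((460,126),(607,231))])
print('far tray scene',[onz(S,s(*p),42).round() for p in((214,46),(334,97))],'side',[onz(D,t(*p),42).round() for p in((386,163),(455,108))])
for n,im,(x,y) in(('scene',S,(243,379)),('side',D,(421,376))):
    cv2.imwrite(f'pics/w_{n}.png',cv2.resize(im['frame'][y-30:y+30,x-40:x+40,::-1],None,fx=5,fy=5,interpolation=2))
cv2.imwrite('pics/crop2.png',np.hstack([cv2.imread('pics/w_scene.png'),cv2.imread('pics/w_side.png')]))
```

```text
[[ 523. -130.]
 [ 521.   -4.]
 [ 691.   -7.]
 [ 696. -129.]] [607.79856763 -67.24194916]
[[ 502.   -7.]
 [ 682.   -7.]
 [ 682. -124.]
 [ 508. -128.]] [593.65288245 -66.53582908]
rim scene [532. 202. 245.]
rim scene [674. 202. 245.]
rim scene [681.  42. 245.]
rim side [668. 197. 245.]
corner house top tri: side (460,126),(607,231) [array([529., 241., 170.]), array([532.,   7., 170.])]
far tray scene [array([514., 363.,  42.]), array([691., 361.,  42.])] side [array([507., 364.,  42.]), array([640., 384.,  42.])]
```

View pics/crop2.png

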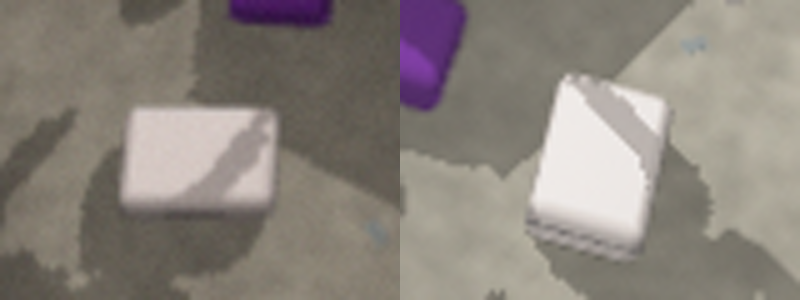

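The case is a clean rounded rectangle in both crops, around (240,378) in the scene view and (421,376) in the side view. The sorter centre is about (601, 119) with yaw near 0. The knob is at (497, 152, 287), which fits a lean of about +0.22. First I push the lever to -y, down to y ≈ 27.

move_arm(
  steps=[
    [0, 0, -0.04, 0, 0, 0],
    [0, 0, -0.08, 0, 0, 0],
    [0, 0, -0.104, 0, 0, 0],
    [0.04, -0.01, -0.104, 0, 0, 0],
    [0.08, -0.02, -0.104, 0, 0, 0],
    [0.12, -0.03, -0.104, 0, 0, 0],
    [0.16, -0.035, -0.104, 0, 0, 0],
    [0.195, -0.035, -0.104, 0, 0, 0],
    [0.195, -0.035, -0.104, 0, 0, 0],
    [0.195, -0.035, -0.065, 0, 0, 0],
    [0.195, -0.035, -0.026, 0, 0, 0],
    [0.195, -0.035, -0.026, 0, 0, 0],
  ],
  grip=0.0,
  squeeze=20,
)

```text
clock: 1.15
eef_pos: [482.4, 192.1, 272.5]
ee_rot: [0.707, 0.707, -0.01, -0.004]
wrist_force: [-2.8, -1.4, -1.9]
gripper_width: -0.1
grip_force: 0.0
```

move_arm(
  steps=[
    [0, 0, 0, 0, 0, 0],
    [-0.015, 0, 0, 0, 0, 0],
    [-0.03, 0, 0, 0, 0, 0],
    [-0.045, 0, 0, 0, 0, 0],
    [-0.06, 0, 0, 0, 0, 0],
    [-0.075, 0, 0, 0, 0, 0],
    [-0.09, 0, 0, 0, 0, 0],
    [-0.105, 0, 0, 0, 0, 0],
    [-0.115, 0, 0, 0, 0, 0],
    [-0.125, 0, 0, 0, 0, 0],
    [-0.13, 0, 0, 0, 0, 0],
    [-0.13, 0, 0, 0, 0, 0],
  ],
)

```text
clock: 2.15
eef_pos: [490.9, 64.0, 283.5]
ee_rot: [0.708, 0.707, 0.001, 0.001]
wrist_force: [0.5, -0.9, -0.1]
gripper_width: -0.1
grip_force: 0.0
```

Run:
```python
from h import *
import pickle
d={}
for n in('scene','side'):
    im=manip.get_image(n);d[n]=im;cv2.imwrite(f'pics/p1_{n}.png',im['frame'][150:340,240:400,::-1])
st=manip.state();print(st['eef_pos'],st['wrist_force']);pickle.dump(d,open('d2.pkl','wb'))
cv2.imwrite('pics/p1.png',cv2.resize(np.hstack([d[n]['frame'][130:330,230:430,::-1] for n in d]),(800,400)))
```

```text
[490.41528184  64.86950972 282.88377   ] [-0.54600017  0.72356795 -0.2651687 ]
```

View pics/p1.png

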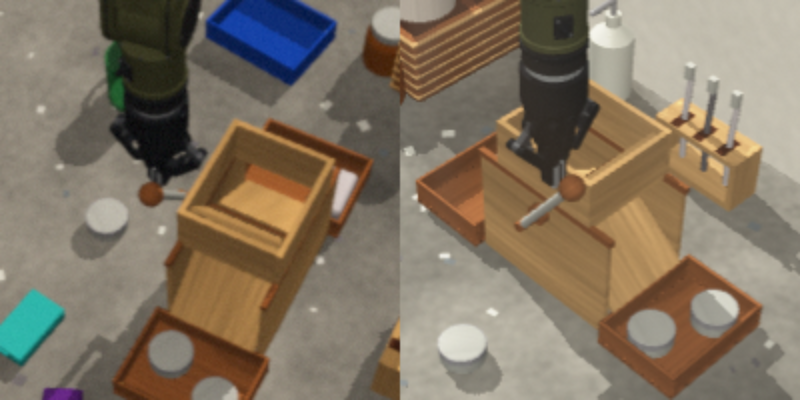

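The flap now leans to the tins side; the knob is at about (305,227) in the scene and (316,223) in the side view. The hopper rim is fully visible, so I re-measure both and push slightly further until the stop.

Run:
```python
from h import *
import pickle
d=pickle.load(open('d2.pkl','rb'));S,D=d['scene'],d['side']
k=tri(ray(S,(305.5,227)),ray(D,(315.7,223.5)));print('knob',k,np.arcsin((k[1]-119)/150))
P=np.array([onz(S,(230+u/2,130+v/2),245)[:2] for u,v in((236,122),(335,160),(283,254),(181,213))]);print(P.round(),P.mean(0))
P=np.array([onz(D,(230+(u-400)/2,130+v/2),245)[:2] for u,v in((497,123),(591,80),(671,131),(588,187))]);print(P.round(),P.mean(0))
```

```text
knob [494.34519614  38.10567027 263.67675014] -0.5696003400130424
[[534. 199.]
 [675. 204.]
 [675.  45.]
 [536.  40.]] [604.90640715 121.94979525]
[[523. 201.]
 [669. 181.]
 [670.  41.]
 [523.  40.]] [596.18654938 115.7622474 ]
```

move_arm(
  steps=[
    [-0.003, 0, 0, 0, 0, 0],
    [-0.006, 0, 0, 0, 0, 0],
    [-0.008, 0, 0, 0, 0, 0],
    [-0.01, 0, 0, 0, 0, 0],
    [-0.01, 0, 0, 0, 0, 0],
  ],
)

```text
clock: 2.67
eef_pos: [489.8, 57.6, 282.1]
ee_rot: [0.707, 0.708, 0.002, -0.003]
wrist_force: [-0.2, 9.3, -1.6]
gripper_width: 0.3
grip_force: 4.6
```

At the stop now (9 N against the push). Retreating and measuring the case.

move_arm(
  steps=[
    [0.015, 0, 0, 0, 0, 0],
    [0.03, 0, 0, 0, 0, 0],
    [0.03, 0, -0.04, 0, 0, 0],
    [0.03, 0, -0.08, 0, 0, 0],
    [0.03, 0, -0.1, 0, 0, 0],
    [0, 0, -0.1, 0, 0, 0],
    [-0.04, 0, -0.1, 0, 0, 0],
    [-0.08, 0, -0.1, 0, 0, 0],
    [-0.12, 0, -0.1, 0, 0, 0],
    [-0.16, 0, -0.08, 0, 0, 0],
    [-0.2, 0, -0.06, 0, 0, 0],
    [-0.23, 0, -0.04, 0, 0, 0],
  ],
  grip=0.085,
)

```text
clock: 3.67
eef_pos: [490.2, -177.2, 323.0]
ee_rot: [0.707, 0.707, 0.0, 0.002]
wrist_force: [0.9, -0.1, -0.6]
gripper_width: 85.0
grip_force: 0.0
```

Run:
```python
from h import *
import pickle
d=pickle.load(open('d.pkl','rb'));S,D=d['scene'][0],d['side'][0]
for im,o,u0,q in((S,(203,349),0,((128,107),(277,110),(275,208),(120,205))),(D,(381,346),400,((567,75),(667,100),(640,245),(530,215)))):
    P=np.array([onz(im,(o[0]+(u-u0)/5,o[1]+v/5),26)[:2] for u,v in q],np.float32);print(P.round(),P.mean(0),cv2.minAreaRect(P))
```

```text
[[ 450. -315.]
 [ 520. -280.]
 [ 545. -325.]
 [ 474. -361.]] [ 497.22565 -320.35962] ((497.58453369140625, -320.1366271972656), (80.81034851074219, 51.8778076171875), 26.7786808013916)
[[ 512. -281.]
 [ 535. -322.]
 [ 465. -362.]
 [ 441. -317.]] [ 488.16827 -320.45917] ((488.36456298828125, -320.42523193359375), (80.39107513427734, 50.6888542175293), 28.025691986083984)
```

Run:
```python
from h import *
import pickle
d=pickle.load(open('d.pkl','rb'));S=d['scene'][0]
print('purple',onz(S,(260,337),28),'pill',onz(S,(243,293),26))
st=manip.state();im=manip.get_image('wrist');print(st['eef_pos'],st['qpos'].round(3),proj(im,(493,-320,30),st))
cv2.imwrite('pics/wr.png',im['frame'][:,:,::-1]);pickle.dump((im,st),open('w.pkl','wb'))
```

```text
purple [ 475.25210116 -197.76827961   28.        ] pill [ 364.38129572 -106.36655855   26.        ]
[ 490.17159222 -177.21772229  322.96691524] [-3.460e-01  2.320e-01 -3.000e-03  1.333e+00 -1.000e-03  1.225e+00] [324.16747049 320.4502277 ]
```

View pics/wr.png

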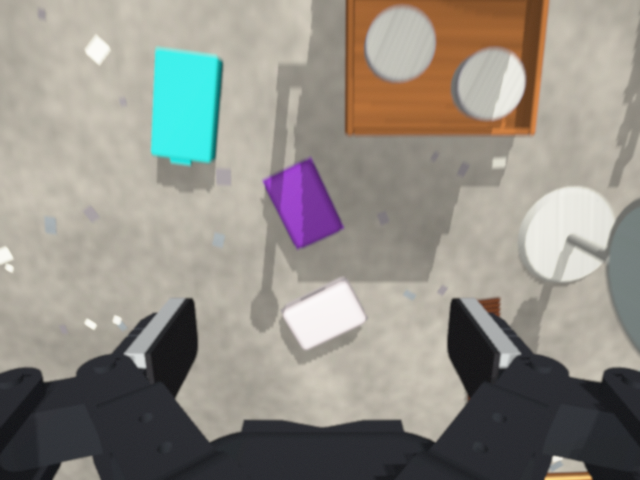

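The wrist view shows the white case centred near (325,313), turned about 27°, with the purple one at (303,203) clear of the finger path.

Run:
```python
from h import *
import pickle
im,st=pickle.load(open('w.pkl','rb'));f=im['frame'].astype(int)
m=((f.min(2)>175)&(np.ptp(f,axis=2)<35)).astype(np.uint8)
n,l,s,c=cv2.connectedComponentsWithStats(m);k=l[315,325];print(s[k])
P=np.array([onz(im,p[0],27,st)[:2] for p in cv2.findContours((l==k).astype(np.uint8),0,1)[0][0]],np.float32)
print(cv2.minAreaRect(P),'purple low',onz(im,(300,247),15,st))
```

```text
[ 281  279   85   71 3567]
((490.6783447265625, -311.37738037109375), (79.29527282714844, 65.07766723632812), 27.178661346435547) purple low [ 467.66869365 -242.77886872   15.        ]
```

move_arm(
  steps=[
    [-0.02, 0, 0, 0, 0, -0.12],
    [-0.04, 0, 0, 0, 0, -0.24],
    [-0.06, 0, 0, 0, 0, -0.36],
    [-0.08, 0.001, 0, 0, 0, -0.48],
    [-0.1, 0.001, 0, 0, 0, -0.6],
    [-0.12, 0.002, 0.02, 0, 0, -0.72],
    [-0.141, 0.003, 0.05, 0, 0, -0.84],
    [-0.141, 0.003, 0.08, 0, 0, -0.96],
    [-0.141, 0.003, 0.11, 0, 0, -1.08],
    [-0.141, 0.003, 0.14, 0, 0, -1.2],
    [-0.141, 0.003, 0.17, 0, 0, -1.32],
    [-0.141, 0.003, 0.19, 0, 0, -1.44],
  ],
)

```text
clock: 4.72
eef_pos: [491.4, -314.8, 129.6]
ee_rot: [0.062, 0.998, 0.001, -0.002]
wrist_force: [-0.6, 0.8, -0.2]
gripper_width: 85.1
grip_force: 0.0
```

move_arm(
  steps=[
    [0, 0, 0, 0, 0, -0.12],
    [0, 0, 0, 0, 0, -0.24],
    [0, 0, 0, 0, 0, -0.36],
    [0, 0, 0, 0, 0, -0.48],
    [0, 0, 0, 0, 0, -0.605],
    [0, 0, 0, 0, 0, -0.605],
    [0, 0, 0, 0, 0, -0.605],
    [0, 0, 0, 0, 0, -0.605],
  ],
)

```text
clock: 5.38
eef_pos: [493.0, -315.6, 132.6]
ee_rot: [-0.234, 0.972, -0.0, -0.0]
wrist_force: [-1.0, -0.2, -0.8]
gripper_width: 85.0
grip_force: 0.0
```

Run:
```python
from h import *
st=manip.state();im=manip.get_image('wrist');Rt=R.from_quat(st['ee_rot']).as_matrix()
print(manip.tips_ahead,st['eef_pos'],st['qpos'].round(2),Rt.round(3))
f=im['frame'].astype(int);m=((f.min(2)>165)&(np.ptp(f,axis=2)<35)).astype(np.uint8)
n,l,s,c=cv2.connectedComponentsWithStats(m);p=proj(im,(493,-318,29),st).round().astype(int);k=l[p[1],p[0]];print(p,k,s[k])
P=np.array([onz(im,q[0],27,st)[:2] for q in cv2.findContours((l==k).astype(np.uint8),0,1)[0][0]],np.float32);r=cv2.minAreaRect(P);print(r)
print('err tool',Rt.T@(np.array([*r[0],27])-st['eef_pos']))
cv2.imwrite('pics/wr2.png',im['frame'][:,:,::-1])
```

```text
25.0 [ 492.98577862 -315.60488566  132.56314052] [-0.57  0.44 -0.21  0.93 -0.   -1.04] [[-0.891 -0.454 -0.   ]
 [-0.454  0.891 -0.   ]
 [ 0.    -0.    -1.   ]]
[316 242] 12 [    5    74   403   338 39205]
((549.1324462890625, -360.36761474609375), (139.8506317138672, 250.84228515625), 57.57020950317383)
err tool [-29.71355446 -65.38106344 105.55637388]
```

View pics/wr2.png

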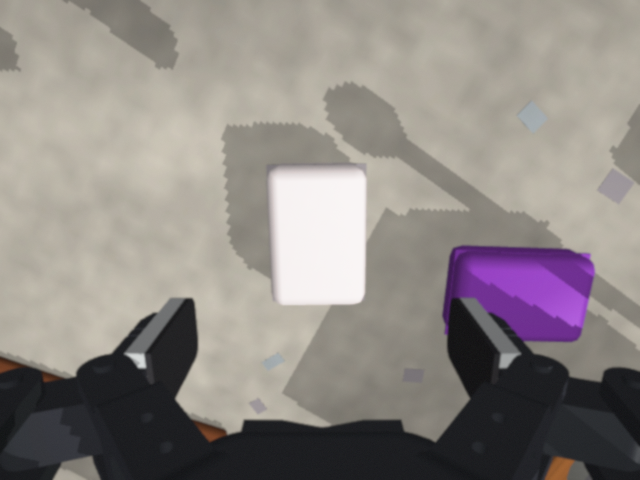

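The case top spans (270..365, 166..304), centre (318,235), well aligned. The purple box begins at column 446.

Run:
```python
from h import *
st=manip.state();im=manip.get_image('wrist');Rt=R.from_quat(st['ee_rot']).as_matrix()
for n,p,z in(('c',(318,235),29),('cl',(270,235),25),('cr',(366,235),25),('ct',(318,165),25),('cb',(318,305),25),('purple',(446,290),10),('purple2',(455,248),25)):
    print(n,(Rt.T@(onz(im,p,z,st)-st['eef_pos'])).round(1))
```

```text
c [  4.8  -1.2 103.6]
cl [  3.6 -27.6 107.6]
cr [  3.6  25.1 107.6]
ct [ 41.9  -1.1 107.6]
cb [-38.3  -1.3 107.6]
purple [-35.5  76.7 122.5]
purple2 [ -3.8  74.9 107.6]
```

move_arm(
  steps=[
    [0.003, -0.001, 0.03, 0, 0, 0],
    [0.003, -0.001, 0.06, 0, 0, 0],
    [0.003, -0.001, 0.085, 0, 0, 0],
    [0.003, -0.001, 0.103, 0, 0, 0],
    [0.003, -0.001, 0.103, 0, 0, 0],
    [0.003, -0.001, 0.103, 0, 0, 0],
  ],
)

```text
clock: 5.98
eef_pos: [489.9, -317.4, 28.8]
ee_rot: [-0.235, 0.972, 0.001, -0.001]
wrist_force: [-0.2, -0.5, 0.6]
gripper_width: 85.0
grip_force: 0.0
```

move_arm(
  steps=[
    [0, 0, 0, 0, 0, 0],
    [0, 0, 0, 0, 0, 0],
    [0, 0, 0, 0, 0, 0],
    [0, 0, 0, 0, 0, 0],
    [0, 0, 0, 0, 0, 0],
    [0, 0, 0, 0, 0, 0],
    [0, 0, 0, 0, 0, 0],
    [0, 0, 0, 0, 0, 0],
  ],
  grip=0.04,
  squeeze=40,
)

```text
clock: 6.65
eef_pos: [492.1, -318.7, 31.4]
ee_rot: [-0.235, 0.972, -0.001, 0.001]
wrist_force: [0.1, -0.5, 6.2]
gripper_width: 53.3
grip_force: 43.4
```

Gripped at 53.3 mm, as expected. Lifting and carrying.

move_arm(
  steps=[
    [0, 0, -0.015, 0, 0, 0],
    [0, 0, -0.04, 0, 0, 0],
    [0, 0, -0.07, 0, 0, 0],
    [0, 0, -0.1, 0, 0, 0],
    [0, 0, -0.135, 0, 0, 0],
    [0, 0, -0.17, 0, 0, 0],
    [0, 0, -0.205, 0, 0, 0],
    [0, 0, -0.24, 0, 0, 0],
    [0, 0, -0.275, 0, 0, 0],
    [0, 0, -0.31, 0, 0, 0],
    [0, 0, -0.34, 0, 0, 0],
    [0, 0, -0.35, 0, 0, 0],
  ],
)

```text
clock: 7.65
eef_pos: [491.6, -318.4, 385.3]
ee_rot: [-0.235, 0.972, -0.003, 0.003]
wrist_force: [0.9, 0.3, -0.4]
gripper_width: 53.3
grip_force: 42.7
```

move_arm(
  steps=[
    [-0.012, 0.014, 0, 0, 0, 0.02],
    [-0.036, 0.042, 0, 0, 0, 0.06],
    [-0.06, 0.07, 0, 0, 0, 0.1],
    [-0.084, 0.098, 0, 0, 0, 0.14],
    [-0.108, 0.126, 0, 0, 0, 0.18],
    [-0.132, 0.154, 0, 0, 0, 0.22],
    [-0.156, 0.182, 0, 0, 0, 0.26],
    [-0.18, 0.21, 0, 0, 0, 0.3],
    [-0.204, 0.238, 0, 0, 0, 0.34],
    [-0.228, 0.266, 0, 0, 0, 0.38],
    [-0.252, 0.294, 0, 0, 0, 0.42],
    [-0.272, 0.316, 0, 0, 0, 0.45],
  ],
)

```text
clock: 8.65
eef_pos: [588.3, 90.2, 379.8]
ee_rot: [-0.012, 1.0, 0.0, 0.0]
wrist_force: [-0.1, -1.4, -2.4]
gripper_width: 53.3
grip_force: 42.6
```

move_arm(
  steps=[
    [0, 0, 0, 0, 0, 0],
    [0, 0, 0, 0, 0, 0],
    [0, 0, 0, 0, 0, 0],
    [0, 0, 0, 0, 0, 0],
  ],
)

```text
clock: 8.98
eef_pos: [588.1, 86.5, 379.7]
ee_rot: [-0.012, 1.0, -0.0, -0.0]
wrist_force: [0.4, -1.3, -1.4]
gripper_width: 53.2
grip_force: 42.6
```

Run:
```python
from h import *
st=manip.state();Rt=R.from_quat(st['ee_rot']).as_matrix()
print(st['eef_pos'],st['qpos'].round(2),Rt.round(3),st['gripper_width'],'to go tool',Rt.T@(np.array([601,124,256])-st['eef_pos']))
a=manip.get_image('scene')['frame'][100:340,200:440,::-1];b=manip.get_image('side')['frame'][100:340,220:460,::-1]
cv2.imwrite('pics/p3.png',cv2.resize(np.hstack([a,b]),(800,400)))
```

```text
[588.12452586  86.46484492 379.72829995] [ 0.15  0.37  0.35  1.54 -0.    0.12] [[-1.    -0.023 -0.   ]
 [-0.023  1.    -0.   ]
 [ 0.    -0.    -1.   ]] 53.24270627969536 to go tool [-13.76578291  37.27159769 123.71212203]
```

View pics/p3.png

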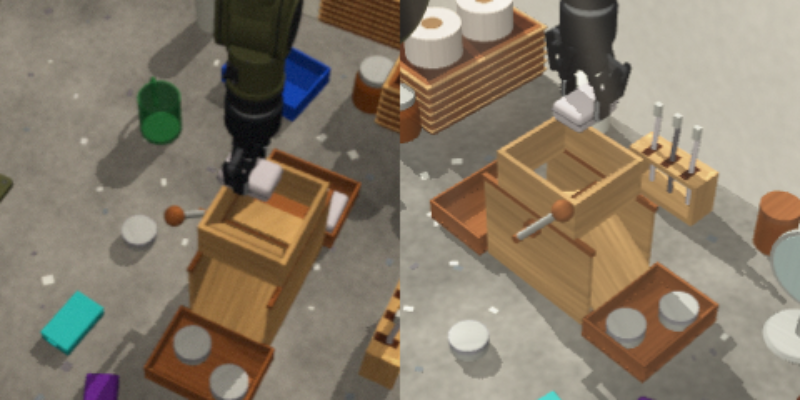

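The case is held level above the hopper and the lever is still set. Centring, then lowering into the mouth.

move_arm(
  steps=[
    [-0.007, 0.018, 0, 0, 0, 0.01],
    [-0.014, 0.037, 0, 0, 0, 0.023],
    [-0.014, 0.037, 0, 0, 0, 0.023],
    [-0.014, 0.037, 0.02, 0, 0, 0.023],
    [-0.014, 0.037, 0.04, 0, 0, 0.023],
    [-0.014, 0.037, 0.06, 0, 0, 0.023],
    [-0.014, 0.037, 0.08, 0, 0, 0.023],
    [-0.014, 0.037, 0.1, 0, 0, 0.023],
    [-0.014, 0.037, 0.115, 0, 0, 0.023],
    [-0.014, 0.037, 0.124, 0, 0, 0.023],
    [-0.014, 0.037, 0.124, 0, 0, 0.023],
    [-0.014, 0.037, 0.124, 0, 0, 0.023],
  ],
)

```text
clock: 10.08
eef_pos: [601.4, 124.1, 255.8]
ee_rot: [-0.0, 1.0, -0.0, -0.0]
wrist_force: [0.4, 0.3, -1.5]
gripper_width: 53.1
grip_force: 42.7
```

Run:
```python
from h import *
st=manip.state();print(st['eef_pos'],st['wrist_force'],st['gripper_width'])
a=manip.get_image('scene')['frame'][140:300,240:400,::-1];b=manip.get_image('side')['frame'][100:260,240:400,::-1]
cv2.imwrite('pics/p4.png',cv2.resize(np.hstack([a,b]),(800,400)))
```

```text
[601.43483204 124.07638502 255.78319683] [ 0.37859833  0.28621725 -1.54137489] 53.05679965534049
```

View pics/p4.png

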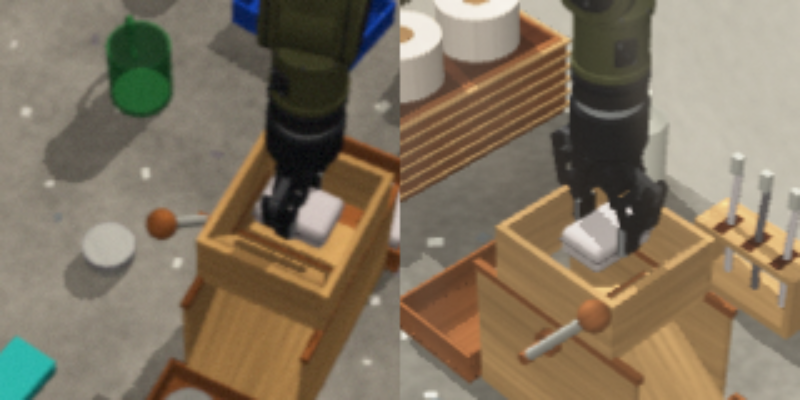

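The case sits centred in the mouth at rim height with clearance on all sides. Releasing.

move_arm(
  steps=[
    [0, 0, 0, 0, 0, 0],
    [0, 0, 0, 0, 0, 0],
    [0, 0, 0, 0, 0, 0],
    [0, 0, 0, 0, 0, 0],
    [0, 0, 0, 0, 0, 0],
    [0, 0, -0.03, 0, 0, 0],
    [0, 0, -0.06, 0, 0, 0],
    [0, 0, -0.09, 0, 0, 0],
    [0, 0, -0.12, 0, 0, 0],
    [0, 0, -0.15, 0, 0, 0],
    [0, 0, -0.15, 0, 0, 0],
    [0, 0, -0.15, 0, 0, 0],
  ],
  grip=0.072,
)

```text
clock: 11.18
eef_pos: [602.5, 125.1, 407.7]
ee_rot: [-0.001, 1.0, 0.001, 0.002]
wrist_force: [0.2, 0.6, -1.0]
gripper_width: 71.9
grip_force: 0.0
```

move_arm(
  steps=[
    [0.03, 0, 0, 0, 0, 0],
    [0.06, 0, 0, 0, 0, 0],
    [0.09, 0, 0, 0, 0, 0],
    [0.12, 0, 0, 0, 0, 0],
    [0.15, 0, 0, 0, 0, 0],
    [0.18, 0, 0, 0, 0, 0],
    [0.2, 0, 0, 0, 0, 0],
    [0.2, 0, 0, 0, 0, 0],
    [0.2, 0, 0, 0, 0, 0],
    [0.2, 0, 0, 0, 0, 0],
  ],
)

```text
clock: 12.02
eef_pos: [401.8, 124.6, 404.7]
ee_rot: [-0.001, 1.0, -0.0, -0.0]
wrist_force: [0.3, -0.5, 0.3]
gripper_width: 72.2
grip_force: 0.0
```

Run:
```python
from h import *
st=manip.state();print(st['clock'],st['eef_pos'],st['wrist_force'],st['gripper_width'])
a=manip.get_image('scene')['frame'][140:340,240:440,::-1];b=manip.get_image('side')['frame'][120:320,210:410,::-1]
cv2.imwrite('pics/p5.png',cv2.resize(np.hstack([a,b]),(800,400)))
```

```text
12.0167 [401.77425113 124.56357173 404.71949682] [ 0.26317228 -0.50503436  0.29592895] 72.16915448924054
```

View pics/p5.png

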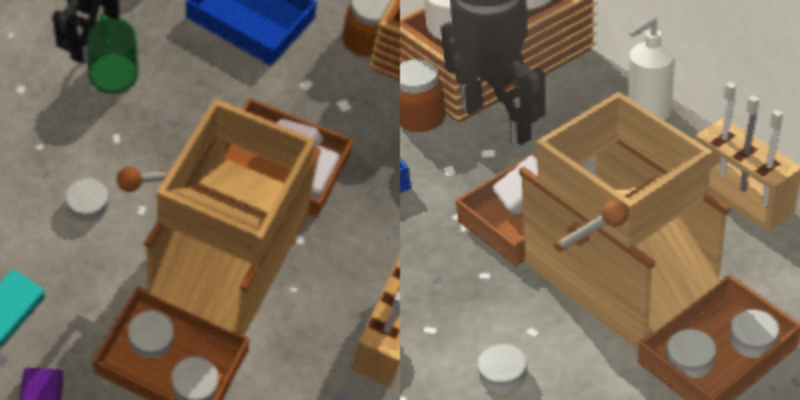

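The case has gone out the correct side and lies in the cases tray, about (388,205) in the scene and (269,211) in the side view, partly hidden and perhaps leaning. I check it numerically from above with the wrist camera.

move_arm(
  steps=[
    [-0.02, 0.03, 0, 0, 0, 0],
    [-0.04, 0.06, 0, 0, 0, 0],
    [-0.06, 0.09, 0, 0, 0, 0],
    [-0.08, 0.12, 0, 0, 0, 0],
    [-0.1, 0.15, 0, 0, 0, 0],
    [-0.12, 0.175, 0, 0, 0, 0],
    [-0.12, 0.175, 0, 0, 0, 0],
    [-0.12, 0.175, 0, 0, 0, 0],
    [-0.12, 0.175, 0, 0, 0, 0],
  ],
)

```text
clock: 12.87
eef_pos: [521.7, 299.4, 404.4]
ee_rot: [-0.0, 1.0, -0.001, -0.001]
wrist_force: [-1.1, -0.3, -0.0]
gripper_width: 71.9
grip_force: 0.0
```

Run:
```python
from h import *
st=manip.state();im=manip.get_image('wrist');f=im['frame'].astype(int);print(st['eef_pos'])
print('tray corners px',[proj(im,p,st).round() for p in((513,239,42),(689,239,42),(689,369,42),(513,369,42))])
m=((f.min(2)>120)&(np.ptp(f,axis=2)<35)).astype(np.uint8)
n,l,s,c=cv2.connectedComponentsWithStats(m)
for i in range(1,n):
    if s[i][4]>400: 
        k=max(cv2.findContours((l==i).astype(np.uint8),0,1)[0],key=cv2.contourArea)
        P=np.array([onz(im,q[0],36,st)[:2] for q in k],np.float32)
        if abs(P[:,0].mean()-601)<130 and abs(P[:,1].mean()-304)<110: print(s[i],cv2.minAreaRect(P),P.min(0),P.max(0),f[l==i].mean(0).round())
print(tri(ray(manip.get_image('scene'),(388.5,205)),ray(manip.get_image('side'),(269,211.5))))
cv2.imwrite('pics/wr3.png',im['frame'][:,:,::-1])
```

```text
[521.65970315 299.40492064 404.41146828]
tray corners px [array([268., 170.]), array([273., 313.]), array([378., 313.]), array([383., 170.])]
[     0      0    640    337 113490] ((527.7520751953125, 308.5900573730469), (394.7210693359375, 775.9503784179688), 0.05388271436095238) [330.0823  -79.38743] [724.9084  696.67535] [180. 175. 164.]
[ 296  210   81   93 5025] ((621.5001831054688, 313.1242370605469), (85.71637725830078, 123.07951354980469), 79.84589385986328) [560.3785  268.39856] [677.2348  363.66687] [237. 232. 231.]
[605.25906226 348.88840454  32.93894198]
```

All white pixels lie inside the tray outline (x 560–677, y 268–364 against 513–689, 239–369), and the height is about 33 mm. I confirm it is at rest, then hand in.

Run:
```python
from h import *
im=manip.get_image('wrist')['frame'].astype(int);o=cv2.imread('pics/wr3.png')[:,:,::-1].astype(int)
d=np.abs(im-o)[170:313,268:383].max();print('tray diff',d)
st=manip.state();print(st['clock'],st['wrist_force'])
if d<40: print(manip.close_job())
```

```text
tray diff 69
13.0667 [-0.80128995 -0.31858497 -0.3895126 ]
```

move_arm(
  steps=[
    [0, 0, 0, 0, 0, 0],
    [0, 0, 0, 0, 0, 0],
    [0, 0, 0, 0, 0, 0],
    [0, 0, 0, 0, 0, 0],
    [0, 0, 0, 0, 0, 0],
    [0, 0, 0, 0, 0, 0],
    [0, 0, 0, 0, 0, 0],
    [0, 0, 0, 0, 0, 0],
    [0, 0, 0, 0, 0, 0],
    [0, 0, 0, 0, 0, 0],
    [0, 0, 0, 0, 0, 0],
    [0, 0, 0, 0, 0, 0],
  ],
)

```text
clock: 14.07
eef_pos: [521.4, 299.7, 405.5]
ee_rot: [-0.001, 1.0, -0.0, -0.0]
wrist_force: [0.4, -0.2, -0.3]
gripper_width: 72.1
grip_force: 0.0
```

Run:
```python
from h import *
def meas():
    st=manip.state();f=manip.get_image('wrist')['frame'].astype(int)
    m=((f.min(2)>120)&(np.ptp(f,axis=2)<35)).astype(np.uint8)[170:330,260:400]
    return cv2.connectedComponentsWithStats(m)[2][1:].max(0),f
a,fa=meas();b=[manip.get_image('side') for _ in range(6)];c,fc=meas()
print(a,c,np.abs(fa-fc)[170:313,268:383].max(),np.abs(fa-fc)[100:160,100:200].max(),np.abs(b[0]['frame'].astype(int)-b[-1]['frame'])[190:260,235:290].max())
```

```text
[ 137  144  111  143 4997] [ 131  144  111  142 4995] 11 8 4
```

Scene at rest (differences are only noise).

```bash
python3 -c "
from station import manip
print(manip.close_job())"
```

```text
the job is handed in; nothing more can be done
None
```

The lever is over to its -y stop, the loose soap case went through the sorter into the tray with the other case and lies at rest there, and the job is handed in at about 14 s; the hand-in returned no verdict.

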